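# Enable the treatment unit at its key switch

### The arm

A 6-joint arm with a two-finger parallel gripper is mounted at the origin on a cart in front of the work surface, level with it; the furniture and walls round the work are solid. World frame = base frame: x ahead of the robot, y to its left, z up, the work surface at z = 0. Lengths are in mm, angles in rad, forces in N, time in s.
With the tool pointing down it reaches from about 325 to 775 mm from the base axis. Payload 5.5 kg.
Tool frame: the origin (TCP) lies on the centre line of the jaws, within the pads' length; the fingertips stand 17 mm ahead of it and the grasp point (between the pads) lies 2 mm behind it; z points along the fingers, y is the line along which they close (so a half turn about z gives the same grasp; the last joint's range is limited). The gripper opens to 88 mm and grips with 3 to 60 N. Pads are 20 mm wide; open, the fingers measure 115 mm over their backs; the gripper's body (75 mm by 178 mm) begins 61 mm behind the grasp point.
Start: joints at [-1.235, 0.091, 1.231, -0, 1.82, -0.057], TCP at [229.667, -554.319, 239.631] pointing down, gripper open.
Joint ranges: [-2.87, 2.87], [-0.86, 2.18], [0.17, 2.46], [-1.51, 4.65], [0.06, 2.69], [-2.65, 2.65]. Speed limits (rad/s): [2.57, 2.57, 3.01, 3.14, 3.14, 3.14].

### API

Orientations are given as [roll, pitch, yaw] about the fixed x, y, z axes, in that order (R = Rz(yaw) Ry(pitch) Rx(roll)).
In Python, from bench import bot, optics, workorder gives the robot as it stands.
- The arm moves only by the tool carry_out, never from a script. Its argument "plan" is a list of rows, each a list of 6 numbers: the shift along the world's x, y, z in cm, then the turn, a rotation vector about the world's x, y, z in rad. In form: [[x, y, z, rx, ry, rz], ...]. A call has 1 to 5 rows; each row shifts and turns the commanded pose from where the row before left it; what a row does not reach is not made up. A row lasts 1/12 s, in which the tool goes at most 41.7 mm and 7.16 degrees, less where a joint would pass 70% of its speed; a pose out of reach is approached as far as the arm can. A call is refused whole if a number of a shift passes 4.17 or a number of a turn 0.125, either way. A call with a gripper value outside its range is refused whole. "grip" is the finger opening in cm, from 0 to 8.78, set as the call begins (left out, the last holds). The fingers move at their own pace and stop on an object; "force" is the grip in N (left out, the last holds). Time passes only in rows, so rows that do not move let the fingers close. It gives the time, the measured TCP pose, the force, the opening and the grip force at its end, in the units of the state.
- bot.get_obs(): the state, without advancing time (a new reading comes with each control period).
- optics.get_image(name): name is "side" or "top" or "wrist"; returns (picture, depth): 400x640x3 uint8, red, green, blue; 400x640 float32, mm along the optical axis (not along the pixel's ray), 0 where there is no reading.
- optics.camera_model(name): a dict with "vertical_fov" (degrees; the focal length in pixels is half the picture's height over the tangent of half this angle, whatever the lens; pixels are square), "cx", "cy" (the principal point, pixels), "dist_coeffs" ([k1, k2, p1, p2, k3] as OpenCV has them; the pictures are not rectified), "extrinsics" (4x4, takes a point from world to camera coordinates). Camera axes: x right, y down, z forward; pixel columns grow to the right and rows downward; lengths in mm; the calibration is good to about 2 mm. A picture is of the moment at which its call begins: read the wrist's pose just before it. camera_model takes no time and is no camera call; for the wrist camera it gives the pose at the moment of the call.
- workorder.job_done(): hands the job in; it is judged then, once.
The state is a dict: "t": time; "joints": joint angles; "qvel": joint speeds; "joint_efforts": joint torques, N m; "position": TCP position; "eef_rot": TCP orientation; "wrist_force": force on the tool from outside, world axes, zero at the start; "wrist_torque": the same for the moment, N m; "width": finger opening in mm; "gripper_force": force on a finger pad.
Only numpy, scipy, OpenCV 4.12 (cv2) and the standard library are available. Lean on these libraries where they do the work, as an engineer would, in place of code of your own. Each camera call takes 0.05 s, during which the arm holds its last target. There are 200 camera calls.

### The job

Switch on the treatment unit at its key switch: slide the black shutter grip all the way to its end stop to uncover the keyhole, then take the red key from the wooden stand and push it fully home in the keyhole, past the sticky pins. Only then turn it a quarter turn clockwise (seen from above) to the stop. The switch springs back, so finish while still gripping the red key in its turned position; leave the blue key in the stand and the cup, timer and vial where they are.

Things in the scene. Friction and masses are not known exactly. Their poses are not given: they have to be found in the camera images.
- lock: Key switch box, fixed: white, aluminium cover, 72 mm (x) by 156 mm (y, from -50 to +106 mm), top face 46 mm above the worktop. Origin on the worktop under the keyhole; z up. Two guide rails 7 mm high run along y on the cover, at x = -35 to -29 and 29 to 35 mm. Two spring pins in the barrel drag on the key in its last 14 mm: push with 10 to 15 N, wiggling slightly if it sticks.
- keyway (a point): Centre of the keyhole in the cover's top face, on the key's turning axis; z up, axes as the box's. The keyhole is 7 mm (x) by 26 mm (y); its long sides are chamfered, 13 mm apart at the top. Under the 8 mm cover the barrel's slot, 7 x 23 mm, goes to 38 mm below the top face. The key turns only when home, its bit below the cover. Home, the key's origin meets this point.
- shutter_grip (a point): Centre of the top of the shutter's black ribbed grip: a block 32 mm (x) by 14 mm (y), 20 mm tall, on the dark steel shutter plate (3.5 mm thick, its top 4 mm above the cover), which reaches 50 mm to -y and 10 mm to +y of this point and hides the keyhole when shut. Axes as the box's; it slides along +y, away from the keyhole.
- shutter (a joint): Position of the shutter in m: 0 shut over the keyhole, 0.045 fully open at its end stop (grip then 75 mm from the key axis). Starts between 0 and 0.008. About 1.5 N of friction; stays where it is left.
- barrel (a joint): Angle of the barrel in rad: 0 at rest (slot in line with the keyhole), growing clockwise seen from above, stop at 1.45 (a quarter turn nearly). A spring turns it back: about 0.06 N m when turned. The key has about 0.1 rad of play in its slot.
- red_key: Key with red bow, 50 g, upright in a slot of the stand. Origin on its axis, at the underside of its collar (32 mm across, 4 mm thick); z up. Bow 10 mm thick (x), 34 mm wide (y), z = 6 to 46 mm: grip across x. Below: 5 mm round shank to z = -11, then a flat bit, 5 mm (x) by 20 mm (y), half-round end, tip at z = -34. The same after half a turn about z.
- blue_key: The other key, same shape and size with a blue bow, in the other slot of the stand; stays there. Which key stands in which slot varies.
- stand: Fixed block of light wood, 46 mm (x) by 118 mm (y), 42 mm tall; origin at the centre of its underside. Two slots at y = -30 and +30 mm, each 13 by 28 mm (long in y), 38 mm deep; the keys' collars rest on its top.
- mixing_cup: Small blue bowl, 69 mm across, 32 mm tall, loose; origin under its centre. Bystander.
- timer: White timer with blue knob, 62 x 62 x 36 mm, loose; origin under its centre. Bystander.
- amp_vial: Small light-blue vial with white cap, 18 mm across, 44 mm tall, standing loose; origin under its centre. Bystander.

How it is judged:
By the outcome, as a careful person would: the job done as asked, in the order asked, and still so for the second after the job is handed in, while the arm keeps its last pose, push and grip.
It also fails if it takes over 61 s, if anything falls off the work surface, if the arm or the gripper's body presses on something with over 40 N, if the wrist force passes 120 N, or if a joint passes its speed limit or range.

## Working session

There is one attempt and no reset: what is moved stays moved. The work goes in short steps, Python scripts to look and compute and a tool call to move; the robot and the scene stay as the last step left them, time stands still between calls to the robot, and variables do not carry over. Pictures are saved under pics/ and viewed, at most 10 in all, crops included, and the job is handed in when it is done.

Besides the shell and the picture viewer there is one more tool, called after "Emit:" as name(argument=value, ...) on one line, values as JSON. carry_out: Moves the arm, as the interface text tells. Its arguments: {"type":"object","properties":{"plan":{"type":"array"},"grip":{"type":"number"},"force":{"type":"number"}},"required":["plan"]}

```bash
ls; mkdir -p pics; cat > h.py <<'E'
import numpy as np, cv2
from bench import bot, optics, workorder
def cam(n):
    m=optics.camera_model(n); f=200/np.tan(np.radians(m["vertical_fov"])/2)
    K=np.array([[f,0,m["cx"]],[0,f,m["cy"]],[0,0,1]]); return K,np.array(m["dist_coeffs"],float),np.array(m["extrinsics"])
def world(c,uv,depth):  # uv Nx2, depth N -> world pts
    K,d,E=c; n=cv2.undistortPoints(np.float64(uv).reshape(-1,1,2),K,d)[:,0]
    p=np.c_[n,np.ones(len(n))]*np.asarray(depth).reshape(-1,1)
    return (p-E[:3,3])@E[:3,:3]
def plane(c,uv,z):
    K,d,E=c; n=cv2.undistortPoints(np.float64(uv).reshape(-1,1,2),K,d)[:,0]
    r=np.c_[n,np.ones(len(n))]@E[:3,:3]; o=-E[:3,:3].T@E[:3,3]
    return o+r*((z-o[2])/r[:,2])[:,None]
def cloud(c,D):
    v,u=np.mgrid[:400,:640]; return world(c,np.c_[u.ravel(),v.ravel()],D.ravel()).reshape(400,640,3)
E
python3 - <<'E'
from h import *
ims=[]
for n in("top","side"):
    c=cam(n); im,D=optics.get_image(n); np.savez(f"{n}0.npz",im=im,D=D); cv2.imwrite(f"pics/{n}0.png",im[:,:,::-1])
    print(n,c[0],c[1],c[2].round(3))
print(bot.get_obs())
E
```

```text
pics
top [[439.96945319   0.         325.32870845]
 [  0.         439.96945319 201.15320105]
 [  0.           0.           1.        ]] [-0.03054272  0.          0.          0.          0.        ] [[-9.00000e-03 -1.00000e+00  1.00000e-02  3.71720e+01]
 [-9.83000e-01  7.00000e-03 -1.82000e-01  4.91578e+02]
 [ 1.82000e-01 -1.20000e-02 -9.83000e-01  8.84014e+02]
 [ 0.00000e+00  0.00000e+00  0.00000e+00  1.00000e+00]]
side [[505.88508008   0.         316.10479401]
 [  0.         505.88508008 197.11710199]
 [  0.           0.           1.        ]] [-0.12529369  0.          0.          0.          0.        ] [[-8.66000e-01 -5.00000e-01  1.00000e-02  4.26249e+02]
 [-2.49000e-01  4.12000e-01 -8.77000e-01  1.45693e+02]
 [ 4.34000e-01 -7.61000e-01 -4.81000e-01  9.31448e+02]
 [ 0.00000e+00  0.00000e+00  0.00000e+00  1.00000e+00]]
{'t': 0.1, 'joints': array([-1.23467880e+00,  9.18123406e-02,  1.23176887e+00, -1.14286180e-05,
        1.81978350e+00, -5.66792698e-02]), 'qvel': array([ 0.00031099, -0.00115895, -0.00356468,  0.00108491, -0.00124755,
       -0.00036067]), 'joint_efforts': array([ 1.37919884e-03, -4.47857952e+01, -4.07569742e+01,  6.97913859e-02,
        2.84405571e-02, -1.18967569e-04]), 'position': array([ 229.59427384, -554.08395232,  238.60076783]), 'eef_rot': array([-3.13982282e+00, -8.93214559e-05,  3.92793912e-01]), 'wrist_force': array([-0.43315399, -0.91614446, -0.54003538]), 'wrist_torque': array([ 0.01681652,  0.01004969, -0.06250794]), 'gripper_force': 0.0, 'width': 87.90349196519041}
```

View pics/top0.png

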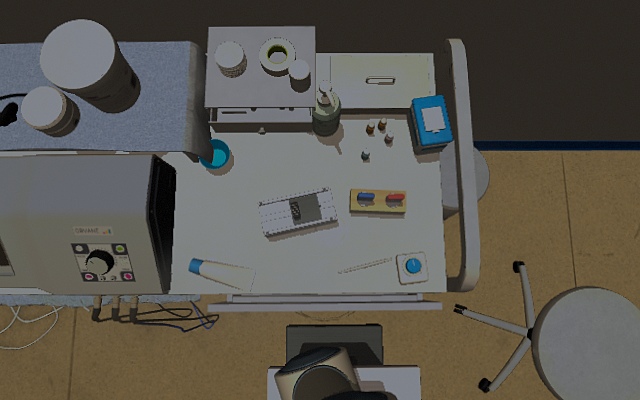

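View pics/side0.png

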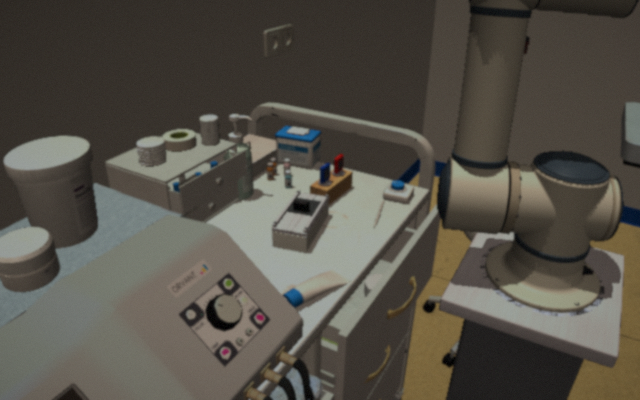

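The top view shows the lock at about (299,212) with the grip at (295,209). The stand is at (378,201), with the red key on the right at (396,197) and the blue key at (366,196). The timer is at (412,268), the cup at (215,153) and the vials at about (365–390,125–155). The side view agrees.

```bash
python3 - <<'E'
from h import *
for n in("top","side"):
    z=np.load(f"{n}0.npz"); im,D=z["im"],z["D"]; c=cam(n); P=cloud(c,D); hsv=cv2.cvtColor(im,cv2.COLOR_RGB2HSV)
    X,Y,Z=P[...,0],P[...,1],P[...,2]
    table=(X>350)&(X<600)&(abs(Y)<200)&(abs(Z)<10); print(n,"table z",np.median(Z[table]))
    H,S,V=[hsv[...,i].astype(int) for i in range(3)]
    roi=(X>330)&(X<650)&(Y>-300)&(Y<250)&(D>0)
    def rep(name,m):
        k,lab,st,ce=cv2.connectedComponentsWithStats(m.astype(np.uint8))
        for i in range(1,k):
            if st[i,4]<25: continue
            q=lab==i; p=P[q]; print(name,st[i],"med",np.median(p,0).round(1),"lo",np.percentile(p,3,axis=0).round(1),"hi",np.percentile(p,97,axis=0).round(1))
            uv=np.argwhere(q)[:,::-1]; 
            if st[i,4]>60: print("   rect",cv2.minAreaRect(np.float32(p[:,:2])))
    rep("red",roi&((H<8)|(H>172))&(S>150)&(V>60)&(Z>45))
    rep("blue",roi&(H>100)&(H<135)&(S>100)&(V>30)&(Z>20))
    rep("wood",roi&(H>8)&(H<28)&(S>80)&(Z>35)&(Z<50))
    rep("cover",roi&(Z>38)&(Z<62)&(S<60))
    rep("black",roi&(V<45)&(Z>40)&(Z<90)&(X<560))
E
```

```text
top table z -0.07539909602131414
red [388 195  16   4  60] med [ 493.2 -108.2   87.3] lo [ 489.3 -123.    84.6] hi [496.  -93.3  90.5]
blue [419 127  34  19 282] med [ 618.5 -201.5   86.6] lo [ 603.8 -229.1   82.2] hi [ 635.9 -166.4   89.8]
   rect ((620.4412231445312, -197.6528778076172), (30.75811195373535, 67.51770782470703), 9.339967727661133)
blue [357 193  17   6  72] med [496.  -46.6  87.4] lo [491.9 -62.6  69.2] hi [500.4 -32.   91.4]
   rect ((496.1117858886719, -47.50067901611328), (8.761069297790527, 31.01487159729004), 0.013405641540884972)
blue [407 258  14  15  90] med [ 356.8 -152.7   35.8] lo [ 344.6 -162.1   32.5] hi [ 369.3 -139.1   39.2]
   rect ((354.4990234375, -151.81668090820312), (22.93317413330078, 30.608251571655273), 62.045318603515625)
wood [350 189  56  23 688] med [491.7 -78.8  42. ] lo [ 471.5 -134.9   38.7] hi [516.2 -21.7  45.1]
   rect ((494.13800048828125, -78.52003479003906), (116.93016052246094, 46.746429443359375), 86.6421127319336)
cover [319 128  12   5  43] med [648.3  32.8  50.4] lo [646.9  22.5  38.9] hi [649.7  45.6  61.2]
cover [388 132   
[... 2758 characters left out ...]
2] med [464.  115.3  45. ] lo [424.9  26.2  39.6] hi [510.  175.2  52.6]
   rect ((470.0650329589844, 96.22301483154297), (71.9046859741211, 161.6863250732422), 12.022810935974121)
black [338 159   6  11  48] med [ 488.1 -106.7   67.8] lo [ 487.1 -122.4   57.5] hi [490.1 -93.3  76.9]
black [322 167   7  16  83] med [492.  -38.5  65.7] lo [489.7 -50.8  51.3] hi [494.3 -27.9  81.5]
   rect ((491.61279296875, -39.753814697265625), (25.065935134887695, 5.397670745849609), 79.77218627929688)
black [292 200  19  14 217] med [468.8 103.1  59.3] lo [454.3  75.6  47.1] hi [496.3 109.6  69.4]
   rect ((479.07330322265625, 86.95854949951172), (37.68723678588867, 57.046817779541016), 30.664751052856445)
```

Emit:
carry_out(plan=[[1.41,3.82,0,0,0,0.082],[1.41,3.82,0,0,0,0.082],[1.41,3.82,0,0,0,0.082],[1.41,3.82,0,0,0,0.082],[1.41,3.82,0,0,0,0.082]])

```text
t: 0.52
position: [300.3, -361.5, 239.0]
eef_rot: [-3.141, -0.0, 0.806]
wrist_force: [0.4, 0.7, 1.2]
width: 87.8
gripper_force: 0.0
```

Emit:
carry_out(plan=[[1.41,3.82,0,0,0,0.082],[1.41,3.82,0,0,0,0.082],[1.41,3.82,0,0,0,0.082],[1.41,3.82,0,0,0,0.082],[1.41,3.82,0,0,0,0.082]])

```text
t: 0.93
position: [370.7, -170.4, 239.4]
eef_rot: [3.142, -0.0, 1.216]
wrist_force: [1.0, -0.3, -0.1]
width: 87.6
gripper_force: 0.0
```

Emit:
carry_out(plan=[[1.41,3.82,0,0,0,0.082],[1.41,3.82,0,0,0,0.082],[1.41,3.82,0,0,0,0.082],[1.41,3.82,0,0,0,0.082],[1.41,3.82,0,0,0,0.082]])

```text
t: 1.35
position: [441.2, 20.8, 239.4]
eef_rot: [3.142, 0.0, 1.627]
wrist_force: [0.8, -1.1, -0.7]
width: 87.7
gripper_force: 0.0
```

Emit:
carry_out(plan=[[1.41,3.82,0,0,0,0.082],[1.41,3.82,0,0,0,0.082],[0,0,0,0,0,0],[0,0,0,0,0,0]])

```text
t: 1.68
position: [469.2, 96.9, 238.6]
eef_rot: [-3.139, -0.0, 1.791]
wrist_force: [-0.1, -0.6, -0.7]
width: 87.9
gripper_force: 0.0
```

```bash
python3 - <<'E'
from h import *
o=bot.get_obs(); print(o["t"],o["position"].round(1),o["eef_rot"].round(4),o["joints"].round(3))
c=cam("wrist"); im,D=optics.get_image("wrist"); np.savez("w1.npz",im=im,D=D); cv2.imwrite("pics/w1.png",im[:,:,::-1]); print(c[2].round(3),c[0])
E
```

```text
1.6833 [469.2  96.9 238.6] [-3.1392e+00 -1.0000e-04  1.7907e+00] [ 0.133 -0.232  1.541 -0.     1.835 -0.087]
[[ 9.76000e-01  2.18000e-01 -2.00000e-03 -4.76961e+02]
 [ 2.12000e-01 -9.47000e-01  2.41000e-01 -3.63260e+01]
 [ 5.00000e-02 -2.36000e-01 -9.70000e-01  3.88142e+02]
 [ 0.00000e+00  0.00000e+00  0.00000e+00  1.00000e+00]] [[331.99625104   0.         325.01768806]
 [  0.         331.99625104 201.90520088]
 [  0.           0.           1.        ]]
```

View pics/w1.png

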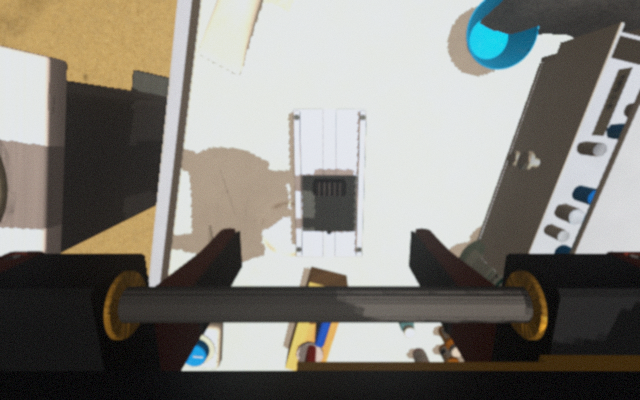

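The wrist view shows the lock spanning (293–367, 108–257), the ribbed grip at (330,186), and the shutter plate below it. I'll measure the lock and grip from this view.

```bash
cat >> h.py <<'E'
def lockfit(c,im,D):
    P=cloud(c,D); X,Y,Z=P[...,0],P[...,1],P[...,2]
    m=((X>400)&(X<540)&(Y>-10)&(Y<200)&(Z>38)&(Z<60)&(D>0)).astype(np.uint8)
    m[225:,:280]=0; m[225:,385:]=0
    cs,_=cv2.findContours(m,cv2.RETR_EXTERNAL,cv2.CHAIN_APPROX_NONE); q=max(cs,key=cv2.contourArea)[:,0]
    # outer corners in pixel space -> plane z=46
    return cv2.minAreaRect(np.float32(plane(c,q,47)[:,:2])), P
E
python3 - <<'E'
from h import *
z=np.load("w1.npz"); im,D=z["im"],z["D"]; c=cam("wrist"); r,P=lockfit(c,im,D); print(r)
V=im.max(2); Z=P[...,2]
m=(V<110)&(Z>64)&(Z<76)&(P[...,0]>440)&(P[...,0]<500)&(P[...,1]>60)&(P[...,1]<130)
uv=np.argwhere(m)[:,::-1]; print("grip",len(uv),cv2.minAreaRect(np.float32(plane(c,uv,70)[:,:2])),np.median(P[m],0))
print("table",np.median(Z[20:90,260:420]))
m=(P[...,1]<0)&(Z>38)&(Z<95)&(P[...,0]>460)&(P[...,0]<530)&(D>0);hs=cv2.cvtColor(im,cv2.COLOR_RGB2HSV)
E
```

```text
((471.9535217285156, 95.06865692138672), (71.888671875, 155.67660522460938), 12.340861320495605)
grip 487 ((471.506591796875, 98.651611328125), (31.039230346679688, 13.782543182373047), 12.453417778015137) [471.18378364  98.95539708  71.10120962]
table 0.9262488226100527
```

Emit:
carry_out(plan=[[0.15,0,-3.3,0,0,0],[0,0,-3.3,0,0,0],[0,0,-3.3,0,0,0],[0,0,-3.3,0,0,0],[0,0,-3.3,0,0,0]])

```text
t: 2.15
position: [470.6, 93.3, 73.5]
eef_rot: [3.141, 0.001, 1.783]
wrist_force: [0.1, -0.3, -0.3]
width: 87.9
gripper_force: 0.0
```

Emit:
carry_out(plan=[[0,0,0,0,0,0],[0,0,0,0,0,0],[0,0,0,0,0,0],[0,0,0,0,0,0],[0,0,0,0,0,0]], grip=2.5, force=10)

```text
t: 2.57
position: [472.3, 95.0, 77.5]
eef_rot: [3.137, 0.0, 1.786]
wrist_force: [0.7, -0.1, 0.1]
width: 58.0
gripper_force: 0.0
```

Emit:
carry_out(plan=[[0,0,0,0,0,0],[0,0,0,0,0,0],[0,0,0,0,0,0],[0,0,0,0,0,0],[0,0,0,0,0,0]])

```text
t: 2.98
position: [472.9, 95.6, 75.2]
eef_rot: [3.136, 0.0, 1.787]
wrist_force: [8.7, 1.6, -4.1]
width: 31.9
gripper_force: 10.0
```

Emit:
carry_out(plan=[[-0.15,0.7,0,0,0,0],[-0.15,0.7,0,0,0,0],[-0.15,0.7,0,0,0,0],[-0.15,0.7,0,0,0,0],[-0.15,0.7,0,0,0,0]])

```text
t: 3.4
position: [465.3, 130.4, 75.2]
eef_rot: [3.137, 0.001, 1.787]
wrist_force: [8.6, 0.2, -3.8]
width: 31.5
gripper_force: 10.0
```

Emit:
carry_out(plan=[[-0.1,0.45,0,0,0,0],[-0.06,0.25,0,0,0,0],[-0.04,0.2,0,0,0,0],[0,0,0,0,0,0],[0,0,0,0,0,0]])

```text
t: 3.82
position: [463.4, 138.8, 75.1]
eef_rot: [3.137, 0.002, 1.787]
wrist_force: [8.1, -0.8, -2.7]
width: 31.9
gripper_force: 10.0
```

Emit:
carry_out(plan=[[-0.03,0.15,0,0,0,0],[-0.03,0.15,0,0,0,0],[0,0,0,0,0,0],[0,0,0,0,0,0]])

```text
t: 4.15
position: [463.3, 139.2, 75.1]
eef_rot: [3.137, 0.007, 1.785]
wrist_force: [9.8, -10.3, -2.9]
width: 31.8
gripper_force: 10.0
```

Emit:
carry_out(plan=[[-0.03,0.15,0,0,0,0],[-0.03,0.15,0,0,0,0],[0,0,0,0,0,0],[0,0,0,0,0,0]])

```text
t: 4.48
position: [462.9, 141.4, 75.2]
eef_rot: [3.137, 0.009, 1.784]
wrist_force: [10.3, -14.0, -2.2]
width: 31.6
gripper_force: 10.0
```

Emit:
carry_out(plan=[[0,0,0,0,0,0],[0,0,0,0,0,0],[0,0,0,0,0,0],[0,0,1.5,0,0,0],[0,0,3,0,0,0]], grip=8.7)

```text
t: 4.9
position: [457.6, 144.9, 115.8]
eef_rot: [-3.133, -0.0, 1.787]
wrist_force: [0.2, 0.5, -1.5]
width: 61.6
gripper_force: 0.0
```

Emit:
carry_out(plan=[[0.2,-1,3,0,0,0],[0.2,-1.5,3,0,0,0],[0.2,-1.5,3,0,0,0],[0.2,-1.5,3,0,0,0],[0,0,0,0,0,0]])

```text
t: 5.32
position: [469.8, 88.8, 246.7]
eef_rot: [3.132, 0.002, 1.786]
wrist_force: [0.7, -0.1, 0.8]
width: 86.9
gripper_force: 0.0
```

Emit:
carry_out(plan=[[0,0,0,0,0,0],[0,0,0,0,0,0]])

```text
t: 5.48
position: [467.9, 90.4, 238.9]
eef_rot: [-3.141, -0.001, 1.787]
wrist_force: [0.2, 0.1, -0.8]
width: 87.1
gripper_force: 0.0
```

```bash
python3 - <<'E'
from h import *
o=bot.get_obs(); print(o["t"],o["position"].round(1),o["eef_rot"].round(4))
c=cam("wrist"); im,D=optics.get_image("wrist"); np.savez("w2.npz",im=im,D=D,K=c[0],d=c[1],E=c[2])
t,_=optics.get_image("top")
big=np.vstack([cv2.resize(im[60:285,230:470],None,fx=2.5,fy=2.5)])
cv2.imwrite("pics/w2.png",big[:,:,::-1])
r,P=lockfit(c,im,D); print(r)
E
```

```text
5.4833 [467.9  90.4 238.9] [-3.1407e+00 -5.0000e-04  1.7870e+00]
((471.84442138671875, 96.77903747558594), (71.80570983886719, 154.29684448242188), 12.469571113586426)
```

View pics/w2.png

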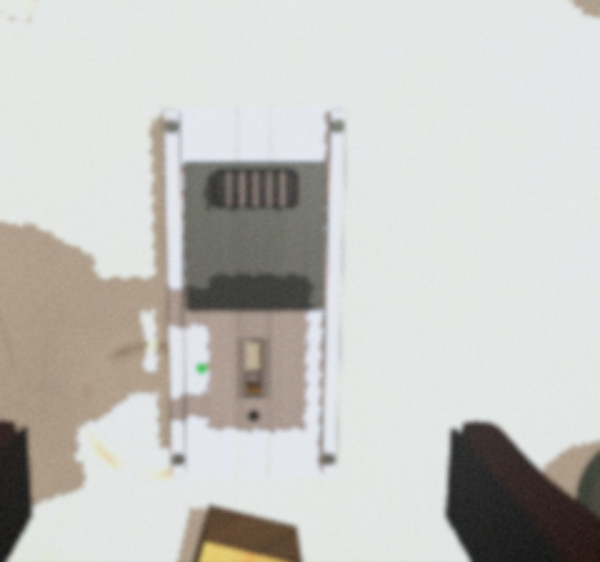

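The wrist view shows the shutter fully open. The keyhole is centred at crop (253,367), which is full-image pixel (331,207), and the stand is below it.

```bash
python3 - <<'E'
from h import *
z=np.load("w2.npz"); c=(z["K"],z["d"],z["E"]); im,D=z["im"],z["D"]
# crop px -> full: (x+.5)/2.5-.5
f=lambda a:np.array(a,float)/2.5-.3+np.array([230,60])
k=plane(c,f([[253.5,367.5],[238,367],[269,367],[253,337],[253,398]]),46)[:,:2]; print(k.round(1))
g=plane(c,f([[252.5,188]]),70); print("grip",g)
a=np.radians(12.4); ux=np.array([np.cos(a),np.sin(a)]); uy=np.array([-ux[1],ux[0]])
P=cloud(c,D); 
print("in lock axes: key",k@ux,k@uy,"grip",g[0,:2]@ux,g[0,:2]@uy)
# rail inner edges: outer body edges at row of keyhole via Z threshold
for n in("top",):
    im,_=optics.get_image(n); np.save("t2.npy",im); cc=cam(n)
    big=cv2.resize(im[170:250,240:420],None,fx=4.4,fy=4.4,interpolation=cv2.INTER_CUBIC); cv2.imwrite("pics/t2.png",big[:,:,::-1])
E
```

```text
[[477.5  68.6]
 [471.1  67.4]
 [483.8  70.2]
 [474.4  81.5]
 [480.2  55.5]]
grip [[460.27980801 142.00199463  70.        ]]
in lock axes: key [481.10572821 474.5663375  487.64313417 480.84539823 480.94500551] [-35.50518246 -35.28527446 -35.28887944 -22.31976241 -48.93386063] grip 480.03537354023644 39.85107646267355
```

View pics/t2.png

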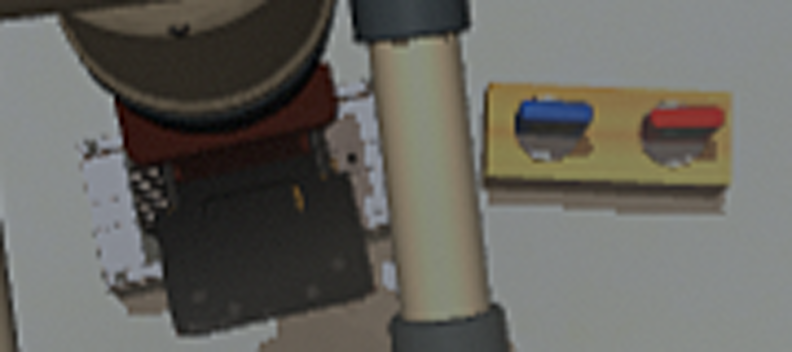

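The top view now shows the arm over the lock. The stand is at crop x 485–732, with the blue bow at (555,112) and the red bow at (687,118). Next I'll move over the red key and measure it with the wrist camera in the same relative pose, so the camera bias cancels.

Emit:
carry_out(plan=[[0.3,-3.54,0,0,0,-0.055],[0.3,-3.54,0,0,0,-0.055],[0.3,-3.54,0,0,0,-0.055],[0.3,-3.54,0,0,0,-0.055],[0.3,-3.54,0,0,0,-0.055]])

```text
t: 6.05
position: [482.7, -87.8, 238.4]
eef_rot: [-3.14, -0.001, 1.51]
wrist_force: [0.7, 0.2, -0.3]
width: 87.0
gripper_force: 0.0
```

Emit:
carry_out(plan=[[0,0,0,0,0,0],[0,0,0,0,0,0],[0,0,0,0,0,0]])

```text
t: 6.3
position: [482.9, -86.2, 238.7]
eef_rot: [-3.14, -0.001, 1.513]
wrist_force: [-0.5, 0.4, 0.5]
width: 87.2
gripper_force: 0.0
```

```bash
python3 - <<'E'
from h import *
o=bot.get_obs(); print(o["t"],o["position"].round(1),o["eef_rot"].round(4))
c=cam("wrist"); im,D=optics.get_image("wrist"); np.savez("w3.npz",im=im,D=D,K=c[0],d=c[1],E=c[2])
x0,y0=230,60
cv2.imwrite("pics/w3.png",cv2.resize(im[y0:285,x0:470],None,fx=2.5,fy=2.5)[:,:,::-1])
P=cloud(c,D); Z=P[...,2]; hsv=cv2.cvtColor(im,cv2.COLOR_RGB2HSV); H,S,V=[hsv[...,i].astype(int) for i in range(3)]
row=np.mgrid[:400,:640][0]<283
m=((H<8)|(H>172))&(S>130)&(V>60)&(Z>80)&(Z<95)&row
uv=np.argwhere(m)[:,::-1]; print("red",len(uv),cv2.minAreaRect(np.float32(plane(c,uv,88)[:,:2])),np.median(P[m],0).round(1))
m=(H>8)&(H<28)&(S>70)&(Z>36)&(Z<48)&row
uv=np.argwhere(m)[:,::-1]; print("wood",len(uv),cv2.minAreaRect(np.float32(plane(c,uv,42)[:,:2])))
E
```

```text
6.3 [482.9 -86.2 238.7] [-3.1399e+00 -1.0000e-03  1.5126e+00]
red 336 ((493.8130187988281, -104.66390991210938), (9.081266403198242, 34.77885055541992), 0.7311157584190369) [ 493.7 -104.4   88.3]
wood 3259 ((571.911376953125, -27.856246948242188), (215.8113250732422, 202.2384033203125), 89.3252944946289)
```

View pics/w3.png

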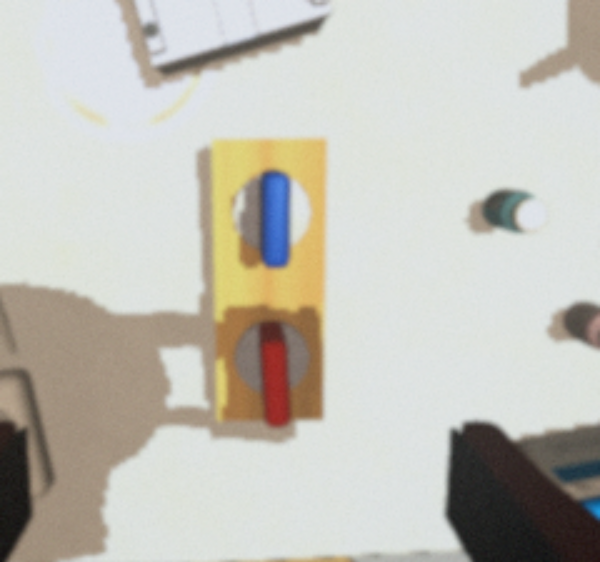

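The crop shows the blue bow at (275,218) and the red bow at about (274,374) with its collar at (272,357). The stand's corners are at about (212,139), (326,139), (323,420) and (216,420).

```bash
python3 - <<'E'
from h import *
z=np.load("w3.npz"); c=(z["K"],z["d"],z["E"]); im,D=z["im"],z["D"]
f=lambda a:np.array(a,float)/2.5-.3+np.array([230,60])
print("collar",plane(c,f([[272,357]]),46).round(1))
w=plane(c,f([[212,139],[326,139],[323,420],[216,420]]),42)[:,:2]; print(w.round(1), "centre",w.mean(0), "yaw y-axis from +y", np.degrees(np.arctan2(*( (w[0]+w[1]-w[2]-w[3])))) )
P=cloud(c,D); hsv=cv2.cvtColor(im,cv2.COLOR_RGB2HSV); H,S,V=[hsv[...,i].astype(int) for i in range(3)]
m=(H>8)&(H<28)&(S>70)&(P[...,2]>36)&(P[...,2]<48)&(P[...,0]<530)&(P[...,1]<0)&(P[...,1]>-150)&(P[...,0]>460); m[283:]=0
uv=np.argwhere(m)[:,::-1];print(cv2.minAreaRect(np.float32(plane(c,uv,42)[:,:2])))
m=(H>105)&(H<130)&(S>130)&(P[...,2]>80)&(P[...,2]<95)&(P[...,0]<530)&(P[...,1]>-100); m[283:]=0
uv=np.argwhere(m)[:,::-1];print("blue",cv2.minAreaRect(np.float32(plane(c,uv,88)[:,:2])))
E
```

```text
collar [[ 494.  -105.9   46. ]]
[[ 474.6  -16. ]
 [ 520.   -18.6]
 [ 514.8 -136.3]
 [ 468.5 -133.6]] centre [494.48593028 -76.1398281 ] yaw y-axis from +y 2.7389097852450455
((494.5809631347656, -76.03031921386719), (116.80810546875, 45.18526840209961), 87.37349700927734)
blue ((496.2326354980469, -45.56165313720703), (30.7052001953125, 8.021400451660156), 87.435302734375)
```

Emit:
carry_out(plan=[[0.52,-1.04,-1,0,0,0],[0.52,-1.04,-3,0,0,0],[0,0,-3,0,0,0],[0,0,-3,0,0,0],[0,0,-1,0,0,0]])

```text
t: 6.77
position: [491.6, -106.6, 123.7]
eef_rot: [-3.134, -0.002, 1.514]
wrist_force: [-0.6, -0.3, -0.4]
width: 86.6
gripper_force: 0.0
```

Emit:
carry_out(plan=[[0,0,0,0,0,0],[0,0,0,0,0,0],[0,0,0,0,0,0],[0,0,0,0,0,0],[0,0,0,0,0,0]])

```text
t: 7.18
position: [494.5, -107.9, 131.7]
eef_rot: [3.138, 0.001, 1.512]
wrist_force: [0.0, -0.7, 0.7]
width: 86.8
gripper_force: 0.0
```

Emit:
carry_out(plan=[[0,0,-2,0,0,0],[0,0,-2,0,0,0],[0,0,-1.5,0,0,0],[0,0,-0.6,0,0,0],[0,0,0,0,0,0]], grip=3, force=40)

```text
t: 7.6
position: [493.0, -107.6, 67.7]
eef_rot: [-3.14, -0.0, 1.512]
wrist_force: [0.2, -0.1, 0.1]
width: 57.3
gripper_force: 0.0
```

Emit:
carry_out(plan=[[0,0,0,0,0,0],[0,0,0,0,0,0],[0,0,0,0,0,0],[0,0,0,0,0,0],[0,0,0,0,0,0]])

```text
t: 8.02
position: [494.0, -107.8, 69.4]
eef_rot: [3.14, 0.0, 1.512]
wrist_force: [-1.0, -0.2, 0.1]
width: 30.1
gripper_force: 0.0
```

Emit:
carry_out(plan=[[0,0,0,0,0,0],[0,0,0,0,0,0]])

```text
t: 8.18
position: [493.7, -107.7, 68.8]
eef_rot: [3.141, 0.0, 1.512]
wrist_force: [0.4, -0.6, 0.6]
width: 29.8
gripper_force: 0.0
```

Emit:
carry_out(plan=[[0,0,0,0,0,0],[0,0,0,0,0,0],[0,0,0,0,0,0],[0,0,0,0,0,0],[0,0,0,0,0,0]], grip=0.5)

```text
t: 8.6
position: [493.6, -107.7, 68.6]
eef_rot: [3.142, 0.0, 1.512]
wrist_force: [-0.8, 0.1, -0.4]
width: 9.9
gripper_force: 40.0
```

Emit:
carry_out(plan=[[0,0,0,0,0,0],[0,0,0,0,0,0],[0,0,0,0,0,0]])

```text
t: 8.85
position: [493.6, -107.7, 68.6]
eef_rot: [-3.142, -0.0, 1.512]
wrist_force: [0.3, -0.3, -0.2]
width: 9.5
gripper_force: 40.0
```

Emit:
carry_out(plan=[[0,0,1,0,0,0],[0,0,2,0,0,0],[0,0,3,0,0,0],[0,0,3,0,0,0],[0,0,1.5,0,0,0]])

```text
t: 9.27
position: [494.5, -108.0, 178.6]
eef_rot: [3.137, 0.001, 1.512]
wrist_force: [0.5, 0.5, -0.1]
width: 9.8
gripper_force: 40.0
```

Emit:
carry_out(plan=[[-0.2,2.5,0,0,0,0.04],[-0.3,3.5,0,0,0,0.055],[-0.3,3.5,0,0,0,0.055],[-0.3,3.5,0,0,0,0.055],[-0.2,2.5,0,0,0,0.04]])

```text
t: 9.68
position: [480.0, 49.6, 174.6]
eef_rot: [3.141, -0.001, 1.76]
wrist_force: [0.3, 0.3, -0.3]
width: 9.8
gripper_force: 40.0
```

Emit:
carry_out(plan=[[-0.13,1.95,0,0,0,0.03],[0,0,0,0,0,0],[0,0,0,0,0,0],[0,0,0,0,0,0],[0,0,0,0,0,0]])

```text
t: 10.1
position: [479.4, 65.8, 173.8]
eef_rot: [-3.142, 0.0, 1.785]
wrist_force: [0.1, -0.3, -0.4]
width: 10.0
gripper_force: 40.0
```

Emit:
carry_out(plan=[[0,0,-2,0,0,0],[0,0,-2,0,0,0],[0,0,0,0,0,0],[0,0,0,0,0,0],[0,0,0,0,0,0]])

```text
t: 10.52
position: [479.6, 66.2, 134.7]
eef_rot: [3.141, 0.0, 1.786]
wrist_force: [-0.2, 0.8, 0.1]
width: 9.7
gripper_force: 40.0
```

```bash
python3 - <<'E'
from h import *
o=bot.get_obs(); print(o["t"],o["position"].round(1),o["eef_rot"].round(4),o["wrist_force"].round(1))
im,D=optics.get_image("side"); w,_=optics.get_image("wrist")
a=cv2.resize(im[130:250,230:390],(640,480),interpolation=cv2.INTER_CUBIC)
cv2.imwrite("pics/s4.png",a[:,:,::-1])
E
```

```text
10.5167 [479.6  66.2 134.7] [3.1408e+00 2.0000e-04 1.7857e+00] [-0.2  0.8  0.1]
```

View pics/s4.png

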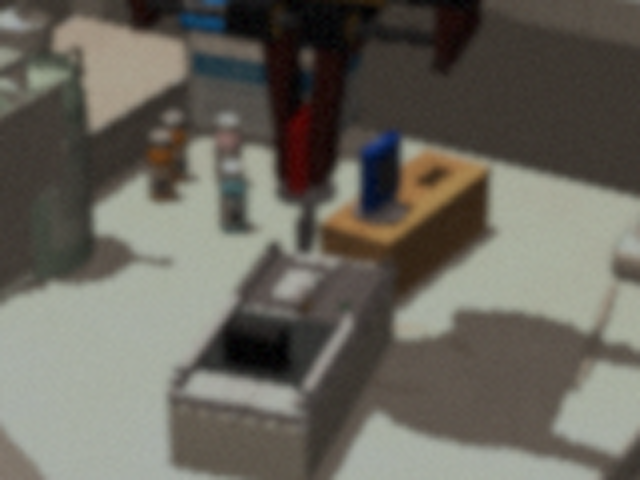

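The side view shows the red key held upright between the fingers, with its bit above the lock at crop (305,235). The blue key is still in the stand. I'll descend now.

Emit:
carry_out(plan=[[-0.03,0.06,-1,0,0,0],[0,0,-1,0,0,0],[0,0,-0.6,0,0,0],[0,0,0,0,0,0],[0,0,0,0,0,0]])

```text
t: 11.03
position: [478.4, 67.4, 106.7]
eef_rot: [-3.14, -0.0, 1.787]
wrist_force: [0.2, 0.3, 0.1]
width: 9.7
gripper_force: 40.0
```

Emit:
carry_out(plan=[[0,0,-0.3,0,0,0],[0,0,-0.3,0,0,0],[0,0,-0.2,0,0,0],[0,0,0,0,0,0],[0,0,0,0,0,0]])

```text
t: 11.45
position: [478.9, 67.4, 99.6]
eef_rot: [-3.141, -0.0, 1.787]
wrist_force: [0.4, 0.4, 0.1]
width: 9.8
gripper_force: 40.0
```

Emit:
carry_out(plan=[[0,0,-0.3,0,0,0],[0,0,-0.3,0,0,0],[0,0,-0.2,0,0,0],[0,0,0,0,0,0],[0,0,0,0,0,0]])

```text
t: 11.87
position: [478.8, 67.4, 91.4]
eef_rot: [-3.141, -0.0, 1.787]
wrist_force: [-0.5, -0.7, 0.1]
width: 9.8
gripper_force: 40.0
```

Emit:
carry_out(plan=[[0,0,-0.2,0,0,0],[0,0,-0.2,0,0,0],[0,0,-0.2,0,0,0],[0,0,0,0,0,0],[0,0,0,0,0,0]])

```text
t: 12.28
position: [479.4, 66.8, 85.7]
eef_rot: [3.141, 0.001, 1.786]
wrist_force: [3.1, -3.1, 0.1]
width: 9.8
gripper_force: 40.0
```

Emit:
carry_out(plan=[[0.05,-0.07,0,0,0,0],[0,0,-0.2,0,0,0],[0,0,-0.2,0,0,0],[0,0,0,0,0,0],[0,0,0,0,0,0]])

```text
t: 12.7
position: [479.8, 66.5, 81.8]
eef_rot: [3.141, 0.001, 1.787]
wrist_force: [2.5, -4.3, 2.2]
width: 10.0
gripper_force: 40.0
```

Emit:
carry_out(plan=[[0,0,-0.2,0,0,0],[0,0,-0.2,0,0,0],[0,0,0,0,0,0],[0,0,0,0,0,0]])

```text
t: 13.03
position: [479.9, 67.3, 78.0]
eef_rot: [3.14, -0.001, 1.787]
wrist_force: [2.8, 0.2, 2.7]
width: 9.8
gripper_force: 40.0
```

Going well; 5.4 mm remain. Continuing.

Emit:
carry_out(plan=[[0.04,0,-0.2,0,0,0],[0,0,-0.2,0,0,0],[0,0,0,0,0,0],[0,0,0,0,0,0]])

```text
t: 13.37
position: [479.6, 67.3, 72.9]
eef_rot: [-3.141, -0.001, 1.787]
wrist_force: [2.8, 2.0, -0.5]
width: 9.9
gripper_force: 40.0
```

Emit:
carry_out(plan=[[0,0,-0.2,0,0,0],[0,0,-0.1,0,0,0],[0,0,0,0,0,0],[0,0,0,0,0,0]])

```text
t: 13.7
position: [479.6, 67.3, 72.6]
eef_rot: [3.141, -0.001, 1.787]
wrist_force: [-3.9, 1.2, 12.6]
width: 9.8
gripper_force: 40.0
```

Emit:
carry_out(plan=[[0,0,-0.05,0,0,0],[0,0,0,0,0,0.03],[0,0,0,0,0,-0.03],[0,0,0,0,0,0]])

```text
t: 14.03
position: [479.9, 67.3, 72.6]
eef_rot: [3.14, -0.001, 1.786]
wrist_force: [-3.8, 1.6, 14.3]
width: 10.1
gripper_force: 40.0
```

```bash
python3 - <<'E'
from h import *
im,D=optics.get_image("side")
a=cv2.resize(im[150:250,250:370],(720,600),interpolation=cv2.INTER_CUBIC)
cv2.imwrite("pics/s5.png",a[:,:,::-1]); o=bot.get_obs(); print(o["position"],o["wrist_force"])
E
```

```text
[479.93691022  67.28192625  72.56160729] [-3.81148435  1.48483996 14.77442325]
```

View pics/s5.png

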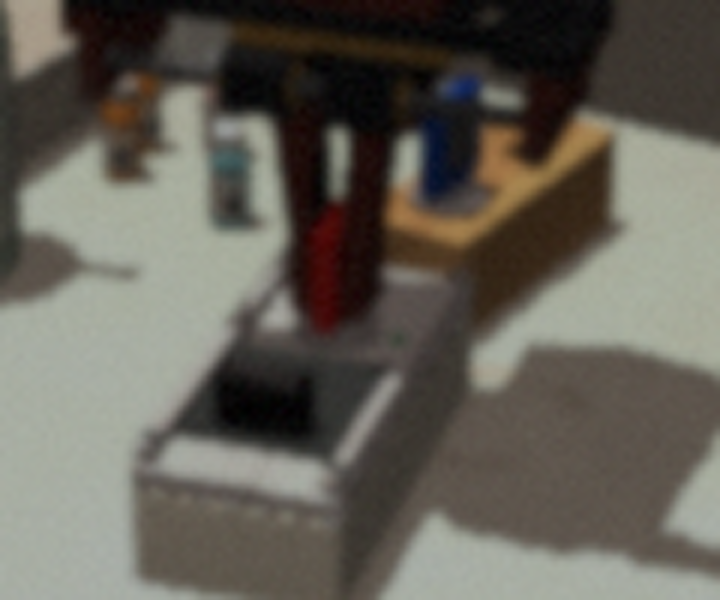

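The side view shows the key seated, with the bow's lower end at the cover and the collar flush. z holds at 72.6 mm under about 14 N. I'll turn it clockwise now.

Emit:
carry_out(plan=[[0,0,0.1,0,0,-0.1],[0,0,0,0,0,-0.1],[0,0,0,0,0,-0.1],[0,0,0,0,0,-0.1],[0,0,0,0,0,-0.1]])

```text
t: 14.5
position: [479.7, 67.0, 72.6]
eef_rot: [-3.141, -0.001, 1.282]
wrist_force: [-3.6, 0.7, 10.5]
width: 9.7
gripper_force: 40.0
```

```bash
python3 -c "
from h import *
o=bot.get_obs(); print(o['position'],o['eef_rot'],o['wrist_force'],o['wrist_torque'])"
```

```text
[479.71253289  67.0498188   72.57707687] [-3.14143956e+00 -5.76720791e-04  1.28245829e+00] [-3.59553195  0.67056496 10.53162076] [0.19266174 0.50654038 0.16536321]
```

Emit:
carry_out(plan=[[0,0,0,0,0,-0.1],[0,0,0,0,0,-0.1],[0,0,0,0,0,-0.1],[0,0,0,0,0,-0.1],[0,0,0,0,0,-0.1]])

```text
t: 14.92
position: [479.1, 67.1, 72.6]
eef_rot: [-3.14, 0.001, 0.783]
wrist_force: [-6.2, 1.3, 11.7]
width: 9.4
gripper_force: 40.0
```

Emit:
carry_out(plan=[[0,0,0,0,0,-0.1],[0,0,0,0,0,-0.1],[0,0,0,0,0,-0.1],[0,0,0,0,0,-0.1],[0,0,0,0,0,-0.05]])

```text
t: 15.33
position: [478.8, 67.7, 72.6]
eef_rot: [-3.139, 0.002, 0.333]
wrist_force: [-6.3, 2.7, 13.5]
width: 9.7
gripper_force: 40.0
```

Emit:
carry_out(plan=[[0,0,0,0,0,0],[0,0,0,0,0,0],[0,0,0,0,0,0]])

```text
t: 15.58
position: [478.8, 67.7, 72.6]
eef_rot: [-3.139, 0.002, 0.337]
wrist_force: [-6.3, 2.6, 13.3]
width: 9.7
gripper_force: 40.0
```

```bash
python3 -c "
from h import *
o=bot.get_obs(); print(o['position'],o['eef_rot'],o['wrist_force'],o['wrist_torque'])"
```

```text
[478.76742288  67.67548625  72.58277361] [-3.13900882e+00  1.62854146e-03  3.37490290e-01] [-6.32385287  2.63800839 13.34380265] [ 0.63463203  1.21883721 -0.0244063 ]
```

Emit:
carry_out(plan=[[0,0,0,0,0,-0.05],[0,0,0,0,0,-0.05],[0,0,0,0,0,0],[0,0,0,0,0,0]])

```text
t: 15.92
position: [478.8, 68.0, 72.6]
eef_rot: [-3.139, 0.002, 0.237]
wrist_force: [-6.4, 4.2, 12.5]
width: 9.8
gripper_force: 40.0
```

```bash
python3 -c "
from h import *
o=bot.get_obs(); print(o['position'],o['eef_rot'],o['wrist_force'],o['wrist_torque'])"
```

```text
[478.80655207  67.97165082  72.57284709] [-3.13861615e+00  1.60558151e-03  2.37478242e-01] [-6.42457297  4.16137744 12.45430173] [ 0.86272367  1.29466049 -0.03855294]
```

Emit:
carry_out(plan=[[0,0,0,0,0,-0.05],[0,0,0,0,0,0],[0,0,0,0,0,0],[0,0,0,0,0,0]])

```text
t: 16.25
position: [478.8, 68.2, 72.6]
eef_rot: [-3.138, 0.002, 0.188]
wrist_force: [-5.8, 5.1, 12.3]
width: 9.9
gripper_force: 40.0
```

```bash
python3 -c "
from h import *
o=bot.get_obs(); print(o['position'],o['eef_rot'],o['wrist_force'],o['wrist_torque'])"
```

```text
[478.84434651  68.15209591  72.59696872] [-3.13846517e+00  1.53455328e-03  1.88133339e-01] [-5.83644914  5.13182698 12.26159175] [0.89525275 1.21591271 0.16557032]
```

Emit:
carry_out(plan=[[0,0,0,0,0,-0.05],[0,0,0,0,0,0],[0,0,0,0,0,0],[0,0,0,0,0,0]])

```text
t: 16.58
position: [478.9, 68.2, 72.6]
eef_rot: [-3.139, 0.002, 0.139]
wrist_force: [-6.7, 4.0, 12.3]
width: 10.0
gripper_force: 40.1
```

```bash
python3 -c "
from h import *
T=[]
for i in range(4):
    o=bot.get_obs(); T.append(o['wrist_torque'][2]); w=optics.get_image(['wrist','side'][i%2])[0]
    if i==1: s=w
print(T,o['eef_rot'],o['joint_efforts'][5])
cv2.imwrite('pics/s6.png',cv2.resize(s[150:250,250:370],(720,600),interpolation=cv2.INTER_CUBIC)[:,:,::-1])"
```

```text
[np.float64(0.5971280089545384), np.float64(0.6141367820682584), np.float64(0.5602761325402817), np.float64(0.6646641829703946)] [-3.13853984e+00  1.65900838e-03  1.39042958e-01] 0.5898089334368706
```

View pics/s6.png

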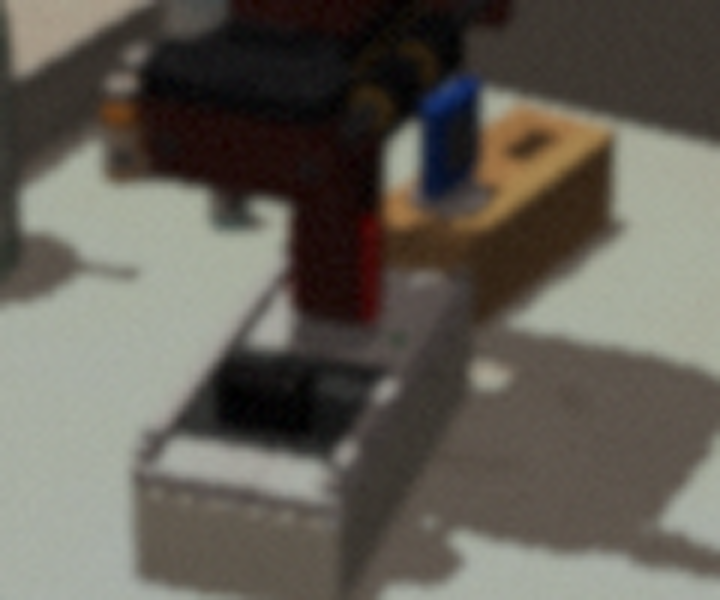

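The side view shows the key turned a quarter turn and still gripped, the shutter open, and the blue key in the stand. The torque about the key axis rose to 0.6 N·m, far above the spring's 0.06, so the barrel is at its stop.

```bash
python3 -c "
from bench import workorder
print(workorder.job_done())"
```

```text
the job is handed in; nothing more can be done
None
```

The job is handed in: the shutter is open to its end stop, and the red key is fully home, turned clockwise to the stop and still gripped. The blue key stayed in its stand and I did not touch the cup, timer or vial; no verdict came back on hand-in.

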